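Free a clamped power module and shut it under the test hood

ROBOT

A 6-joint arm with a two-finger parallel gripper is mounted at the origin on the work surface. World frame = base frame: x ahead of the robot, y to its left, z up, the work surface at z = 0. Lengths are in m, angles in rad, forces in N, time in s.
With the tool pointing down it reaches from about 0.275 to 0.825 m from the base axis. Payload 4.9 kg.
Tool frame: the origin (TCP) lies at the very end of the fingers, on their centre line; the grasp point (between the pads) lies 19 mm behind it; z points along the fingers, y is the line along which they close (so a half turn about z gives the same grasp; the last joint's range is limited). The gripper opens to 85 mm and grips with 20 to 120 N. Pads are 22 mm wide; open, the fingers measure 114 mm over their backs; the gripper's body (76 mm by 85 mm) begins 54 mm behind the grasp point. The pads swing forward as they close: fully open they stand 13 mm farther back than shut.
Start: joints at [1.192, 0.326, -0.193, 1.052, 0, 1.437], TCP at [0.133, 0.534, 0.231] pointing down, gripper open.
Joint ranges: [-2.65, 2.65], [-0.97, 1.79], [-1.3, 1.35], [-1.93, 2.1], [-1.47, 1.37], [-3.14, 3.14]. Speed limits (rad/s): [2.57, 2.57, 3.14, 3.14, 3.14, 3.14].

INTERFACE

Orientations are given as a 3x3 rotation matrix whose columns are the frame's x, y, z axes.
In Python, from rig import arm, get_image gives the robot as it stands. The module is installed in compiled form; this text tells all that it offers.
- The arm moves only by the shell command python3 -m handwheel 'ROWS'. ROWS is JSON, a list of rows, each an object with "offset": the shift along the tool's x, y, z as a fraction of full scale, a list of three; "twist": the turn, a rotation vector about the tool's x, y, z as a fraction of full scale, a list of three; "claw": the opening, from 0 (shut) to 1 (fully open). A call has 1 to 12 rows; each row is the pose to reach, as a shift and turn from the pose commanded when the call began, along the tool's axes at that moment; what a row does not reach only later rows make up. Full scale, the value 1, is 100 mm for a shift and 1.5 rad for a turn. A row lasts 1/10 s, in which the tool goes at most 50 mm and 8.59 degrees, less where a joint would pass 70% of its speed; a pose out of reach is approached as far as the arm can. A call with a number of a shift or a turn outside -1 to 1 is refused whole. A call with a gripper value outside its range is refused whole. The fingers move at their own pace and stop on an object; the grip force is fixed at half the most. Time passes only in rows, so rows that repeat a pose let the fingers close. It gives the time, the measured TCP pose, the force, the opening and the grip force at its end, in the units of the state.
- arm.sense(): the state, without advancing time (a new reading comes with each control period).
- get_image(name): name is "scene" or "top" or "wrist"; returns a dict with "frame" (384x512x3 uint8, red, green, blue), "intrinsics" (3x3 intrinsics, pixels), "pose" (4x4, takes a point from camera to world coordinates); the wrist camera has in their place "hand_eye" (4x4, takes a point from camera to tool coordinates, whose origin is the TCP and whose axes are the flange's). Camera axes: x right, y down, z forward; pixel columns grow to the right and rows downward; lengths in m; the calibration is good to about 2 mm. A picture is of the moment at which its call begins: read the wrist's pose just before it. There is no depth.
- arm.job_done(): hands the job in; it is judged then, once.
The state is a dict: "time_s": time; "q": joint angles; "joint_vel": joint speeds; "tau": joint torques, N m; "ee_pos": TCP position; "ee_rot": TCP orientation; "contact_force": force on the tool from outside, world axes, zero at the start; "moment": the same for the moment, N m; "grip_width": finger opening in m; "grasp_force": force on a finger pad.
Only numpy, scipy, OpenCV 4.12 (cv2) and the standard library are available. Lean on these libraries where they do the work, as an engineer would, in place of code of your own. Each camera call takes 0.05 s, during which the arm holds its last target. There are 200 camera calls.

TASK

The orange power module is clamped in its burn-in cradle by a red screw knob; some of these screws have reverse threads and nothing shows which, so feel which way it loosens and unscrew it until the jaw is clear. Lift the module out by its ends, set it down flat on the yellow pad and let go, take it again by its long sides and set it, lengthwise, between the white end blocks on the green spot in the blue test box, then lower the heavy clear hood fully shut without letting it slam. Never let the module drop, leave the grey module in its cradle, and do not disturb the other things on the bench.

Things in the scene. Friction and masses are not known exactly. Their poses are not given: they have to be found in the camera images.
- module_orange: orange rectangular module, 62 (its x) x 40 (its y) x 34 mm high, about 0.2 kg, rigid; origin at the centre of its underside. It starts clamped in either of the two cradles on the plate, its length along the plate's x
- module_grey: grey module of the same size, in the other cradle; leave it there
- plate: aluminium burn-in plate 150 x 220 x 10 mm fixed to the bench, origin at the centre of its underside. It carries two identical black cradles, each with a red screw knob 55 mm to the plate's +y side of the module's centre. One screw loosens counter-clockwise seen from above, the other (left-hand) clockwise; they look the same and may stand in either place
- cradle_1 (a point): the module's underside centre in the cradle at plate y = -72 mm, 14 mm above the bench. Walls as high as the module stand 2 mm from its long sides, so it can be gripped only by its ends (closing along x). An end lip, 1.5 mm off each end, 4 mm thick, rises 8 mm above this point: keep the fingertips 10 mm or more above it
- cradle_2 (a point): the same for the cradle at plate y = +33 mm. In both a steel jaw reaches 17 mm over the module's top from the +y side, 1.5 mm above it; loosening the screw draws the jaw back along +y, 14 mm per rad (fast thread): off the module after 1.25 rad, well clear at 1.4, end stop at 1.7. The screw turns easily (0.1 N m) that way; the other way it is hard against its stop from the start
- knob_1 (a point): centre of the red knob bar of cradle 1, on its vertical axis, 71 mm above the bench; it does not turn with the knob. The bar is 44 mm long, 14 mm thick, and spans 59 to 85 mm above the bench. At the start it lies along the plate's x (grip it across y). The knob does not rise. The jaw slides below it, its top 56 mm above the bench
- knob_2 (a point): the same for the knob of cradle 2
- pad: yellow pad for setting the module down, 100 x 100 x 4 mm, fixed on the bench, origin at the centre of its underside
- test_box: blue open-topped test box, 150 (x) x 190 (y) x 60 mm high, walls and floor 5 mm, fixed to the bench; origin at the centre of its underside; the hood's hinge runs along its +x rim, parallel to its y
- nest (a point): centre of the green spot on the test box's floor (15 mm from its centre, to its -x side; 5 mm above the bench): the module's underside centre goes here, its length along the box's x. White blocks 38 mm high (4 mm above the module's top) and 44 mm wide (y) stand at both ends, faces 33.5 mm from this point: no room for fingers there; both sides are open
- hood (a joint): angle of the hood, rad: 0 shut, 1.57 upright; starts between 1.5 and 1.85, opens to 1.95. The hood (about 0.7 kg, clear panel in a steel frame 150 x 190 x 8 mm) has a stiff hinge and stays where it is left within about 0.3 rad of upright; lower than that it falls and slams unless held
- hood_bar (a point): middle of the black round bar (10 mm thick, 110 mm long, along the box's y) held 42 mm beyond the hood's free edge by a stem near each end, 100 mm apart: pinch its middle from above, it rolls in the fingers. It goes round the hinge on a radius of 192 mm; shut, it is 117 mm from the box's centre to its -x side, 64 mm above the bench
- hood_hinge (a point): middle of the hood's hinge axis, at the top of the box's +x wall, 60 mm above the bench
- solder_reel: green and silver reel standing upright, 52 mm across, 50 mm high; leave alone
- flux_bottle: small white bottle, 40 mm across, 75 mm high; leave alone
- screwdriver: screwdriver lying on the bench; leave alone
- circuit_board: green board 90 x 70 mm lying flat; leave alone
- tip_cup: white cup, 60 mm across, 60 mm high; leave alone
- cleaner_can: white and blue can, 56 mm across, 150 mm high; leave alone
- brush: brush lying on the bench; leave alone
Things that resemble listed ones, but are neither listed nor needed, are in the scene too. What is meant by the pad is not black or pink, and is the smaller of those in its own colour.

How it is judged:
On the way, in this order (a step that is already met when the one before it is completed fails the run):
1. the orange module, unclamped, is lifted clear of its cradle (z of module_orange in the frame of plate above 0.06 m), for 0.1 s.
2. it lies flat on the yellow pad, let go and at rest (horizontal distance between module_orange and pad below 0.04 m and z of module_orange in the frame of pad below 0.008 m and angle between module_orange's own z axis and vertical below 0.06 rad and contact force between the fingers and module_orange below 0.05 N and linear speed of module_orange below 0.02 m/s), for 0.1 s.
3. it lies in the test box on the green spot between the white blocks, let go, the hood still open (horizontal distance between module_orange and nest below 0.008 m and z of module_orange in the frame of nest below 0.004 m and angle between module_orange's own z axis and vertical below 0.06 rad and angle between the x axis of module_orange and the x axis of test_box, either way round below 0.12 rad and contact force between the fingers and module_orange below 0.05 N and linear speed of module_orange below 0.02 m/s and value of joint hood above 0.5 rad), for 0.1 s.
At the end, for the whole second after the job is handed in: The orange module lies flat in the test box within 8 mm of the middle of the green spot and within 0.12 rad of lengthwise, at rest; the hood is shut (under 0.04 rad); the grey module is within 10 mm of where it was (horizontal distance between module_orange and nest below 0.008 m and z of module_orange in the frame of nest below 0.004 m and angle between module_orange's own z axis and vertical below 0.06 rad and angle between the x axis of module_orange and the x axis of test_box, either way round below 0.12 rad and linear speed of module_orange below 0.02 m/s and value of joint hood below 0.04 rad and distance of module_grey from where it was at the start of the episode below 0.01 m); the robot touches nothing.
It fails at once if the hood slams: faster than 2 rad/s in the last 0.25 rad (value of joint hood below 0.25 rad and velocity of joint hood below -2 rad/s).
It fails at once if the orange module is dropped: falls faster than 0.4 m/s out of the fingers (contact force between the fingers and module_orange below 0.01 N and linear speed of module_orange above 0.4 m/s).
It fails at once if the grey module is lifted or moved by more than 15 mm (distance of module_grey from where it was at the start of the episode above 0.015 m).
It fails at once if another thing on the bench (reel, bottle, screwdriver, board, cup, can, brush) is moved by more than 30 mm (distance of any of solder_reel, flux_bottle, screwdriver, circuit_board, tip_cup, cleaner_can, brush from where it was at the start of the episode above 0.03 m).
It fails at once if the reel, bottle, cup or can is knocked over (angle between any of solder_reel, flux_bottle, tip_cup, cleaner_can's own z axis and vertical above 0.6 rad).
It also fails if it takes over 72 s, if anything falls off the work surface, if the arm or the gripper's body presses on something with over 40 N, if the wrist force passes 120 N, or if a joint passes its speed limit or range.

## Working session

There is one attempt and no reset: what is moved stays moved. The work goes in short steps, Python scripts to look and compute and a shell command to move; the robot and the scene stay as the last step left them, time stands still between calls to the robot, and variables do not carry over. Pictures are saved under pics/ and viewed, at most 10 in all, crops included, and the job is handed in when it is done.

```bash
mkdir -p pics; cat > h.py <<'E'
import numpy as np, cv2
from rig import arm, get_image
def snap(name,fn):
    s=arm.sense(); im=get_image(name); cv2.imwrite(f'pics/{fn}.png',im['frame'][:,:,::-1])
    if 'pose' in im: T=np.array(im['pose'])
    else:
        W=np.eye(4);W[:3,:3]=s['ee_rot'];W[:3,3]=s['ee_pos'];T=W@np.array(im['hand_eye'])
    np.savez(f'pics/{fn}.npz',K=im['intrinsics'],T=T); return im
def p2w(fn,u,v,z):
    d=np.load(f'pics/{fn}.npz');r=d['T'][:3,:3]@np.linalg.inv(d['K'])@[u,v,1.];o=d['T'][:3,3]
    return o+r*(z-o[2])/r[2]
def w2p(fn,p):
    d=np.load(f'pics/{fn}.npz');c=np.linalg.inv(d['T'])@np.r_[p,1];q=d['K']@c[:3];return q[:2]/q[2]
def rows(p,yaw=None):
    "offset (units) to target TCP p, in current tool axes"
    s=arm.sense();R=np.array(s['ee_rot']);return R.T@(np.array(p)-s['ee_pos'])/0.1
E
python3 - <<'E'
from h import *
for n in ('top','scene'):
    im=snap(n,n+'0')
a=cv2.imread('pics/top0.png');b=cv2.imread('pics/scene0.png')
cv2.imwrite('pics/top0b.png',cv2.resize(a,(800,600),interpolation=cv2.INTER_CUBIC))
cv2.imwrite('pics/scene0b.png',cv2.resize(b,(800,600),interpolation=cv2.INTER_CUBIC))
s=arm.sense();print({k:np.round(v,3).tolist() for k,v in s.items()})
for n in('top0','scene0'):
    d=np.load(f'pics/{n}.npz');print(d['K'].round(1).tolist(),d['T'].round(3).tolist())
E
```

```text
{'time_s': 0.1, 'q': [1.192, 0.327, -0.193, 1.052, 0.0, 1.437], 'joint_vel': [-0.001, -0.002, 0.003, -0.002, 0.001, -0.0], 'tau': [0.001, -44.424, 26.304, 0.008, -0.0, -0.0], 'ee_pos': [0.133, 0.533, 0.231], 'ee_rot': [[-0.97, 0.242, -0.001], [0.242, 0.97, -0.001], [0.0, -0.002, -1.0]], 'contact_force': [-0.176, 0.072, 0.246], 'moment': [-0.036, 0.032, 0.012], 'grasp_force': 0.0, 'grip_width': 0.085}
[[352.2, 0.0, 253.8], [0.0, 352.2, 195.2], [0.0, 0.0, 1.0]] [[-0.014, -0.993, 0.114, 0.365], [-1.0, 0.015, 0.009, 0.002], [-0.011, -0.113, -0.993, 1.187], [0.0, 0.0, 0.0, 1.0]]
[[452.8, 0.0, 261.1], [0.0, 452.8, 182.2], [0.0, 0.0, 1.0]] [[0.689, 0.609, -0.393, 1.052], [0.725, -0.587, 0.361, -0.519], [-0.01, -0.534, -0.846, 1.269], [0.0, 0.0, 0.0, 1.0]]
```

View pics/top0b.png

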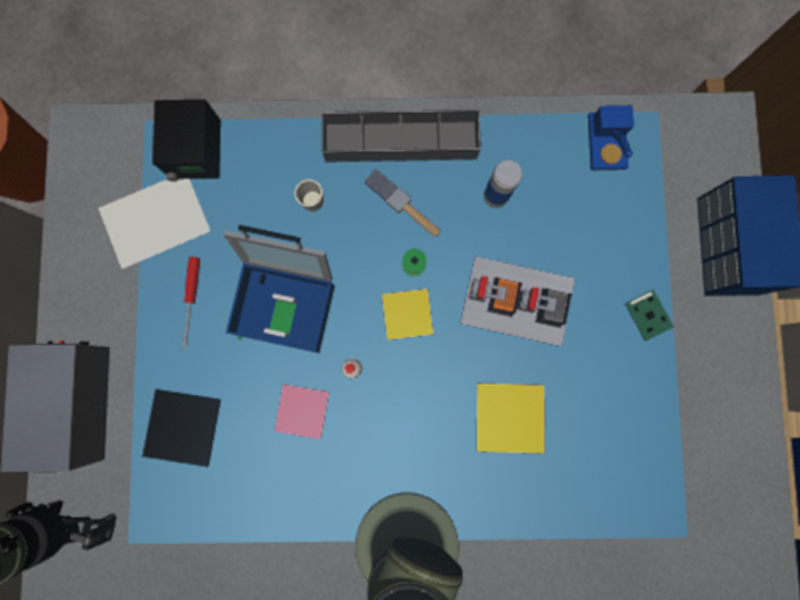

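View pics/scene0b.png

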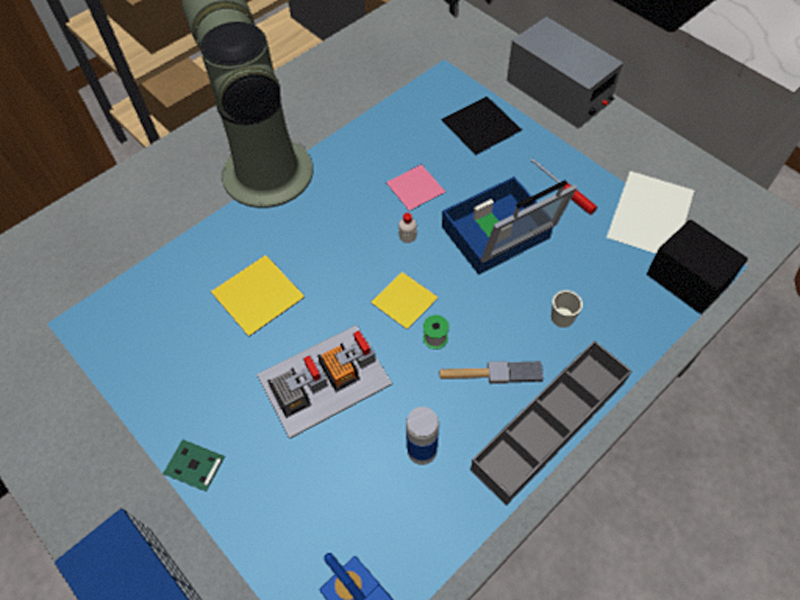

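The top view has two yellow pads. The small one is at (407,314) and the large one at (510,418). The pad I want is the smaller, at (407,314), since the others at (182,428) and (302,411) are black and pink. The orange module is at (505,296) with its knob at (480,287), in the plate's left (+y) cradle, which is cradle 2. The grey module is at (553,306) with its knob at (532,299). The box is at (283,308), its hood open toward +x, with the bar at about (270,235).

```bash
python3 - <<'E'
from h import *
f=.64
def P(l,z): return np.array([p2w('top0',u*f,v*f,z) for u,v in l])
pl=P([(476,258),(575,277),(561,346),(461,326)],.01);print('plate',pl.round(3).tolist(),pl.mean(0).round(3),[np.linalg.norm(pl[i]-pl[i-1]).round(3) for i in range(4)])
pad=P([(383,293),(428,289),(433,334),(387,339)],.004);print('pad',pad.mean(0).round(3),[np.linalg.norm(pad[i]-pad[i-1]).round(3) for i in range(4)])
bx=P([(227,332),(319,352),(334,284),(243,264)],.06);print('box',bx.round(3).tolist(),bx.mean(0).round(3),[np.linalg.norm(bx[i]-bx[i-1]).round(3) for i in range(4)])
print('knob',P([(480,287)],.085),'mod',P([(505,296)],.048),'green',P([(283,317)],.005))
E
```

```text
plate [[0.6, -0.161, 0.01], [0.555, -0.373, 0.01], [0.407, -0.336, 0.01], [0.452, -0.124, 0.01]] [ 0.503 -0.248  0.01 ] [np.float64(0.152), np.float64(0.217), np.float64(0.153), np.float64(0.216)]
pad [ 0.481 -0.011  0.004] [np.float64(0.1), np.float64(0.098), np.float64(0.098), np.float64(0.099)]
box [[0.443, 0.362, 0.06], [0.4, 0.172, 0.06], [0.54, 0.142, 0.06], [0.585, 0.331, 0.06]] [0.492 0.252 0.06 ] [np.float64(0.145), np.float64(0.195), np.float64(0.143), np.float64(0.195)]
knob [[ 0.52506128 -0.15671872  0.085     ]] mod [[ 0.51071092 -0.21342358  0.048     ]] green [[0.47773488 0.25877001 0.005     ]]
```

```bash
M='python3 -m handwheel'
for i in 1 2 3 4 5; do :; done
python3 -m handwheel '[{"offset":[-0.9,-1,0],"twist":[0,0,0],"claw":1},{"offset":[-0.9,-1,0],"twist":[0,0,0],"claw":1},{"offset":[-0.9,-1,0],"twist":[0,0,0],"claw":1}]'
python3 -m handwheel '[{"offset":[-0.9,-1,0],"twist":[0,0,0],"claw":1},{"offset":[-0.9,-1,0],"twist":[0,0,0],"claw":1},{"offset":[-0.9,-1,0],"twist":[0,0,0],"claw":1}]'
python3 -m handwheel '[{"offset":[-0.9,-1,0],"twist":[0,0,0],"claw":1},{"offset":[-0.9,-1,0],"twist":[0,0,0],"claw":1},{"offset":[-0.9,-1,0],"twist":[0,0,0],"claw":1}]'
python3 -m handwheel '[{"offset":[-0.9,-1,0],"twist":[0,0,0],"claw":1},{"offset":[-0.9,-1,0],"twist":[0,0,0],"claw":1},{"offset":[-0.9,-1,0],"twist":[0,0,0],"claw":1}]'
python3 -m handwheel '[{"offset":[-0.9,-1,0],"twist":[0,0,0],"claw":1},{"offset":[-0.9,-1,0],"twist":[0,0,0],"claw":1},{"offset":[-0.9,-1,0],"twist":[0,0,0],"claw":1}]'
python3 -m handwheel '[{"offset":[-0.9,-1,-0.2],"twist":[0,0,0.02],"claw":1},{"offset":[-0.9,-1,-0.2],"twist":[0,0,0.02],"claw":1},{"offset":[-0.9,-1,-0.2],"twist":[0,0,0.02],"claw":1},{"offset":[-0.9,-1,-0.2],"twist":[0,0,0.02],"claw":1}]'
python3 - <<'E'
from h import *
s=arm.sense();print(np.round(s['q'],3),np.round(s['ee_pos'],4),np.round(s['ee_rot'],3).tolist(),s['time_s'])
im=snap('wrist','w1');print(np.round(im['hand_eye'],3).tolist(),np.round(im['intrinsics'],1).tolist())
cv2.imwrite('pics/w1b.png',cv2.resize(cv2.imread('pics/w1.png'),(800,600),interpolation=cv2.INTER_CUBIC))
print(w2p('w1',[.521,-.162,.085])/f if (f:=.64) else 0, w2p('w1',[.51,-.216,.048])/f)
E
```

```text
time_s: 0.4
ee_pos: [0.1965, 0.4122, 0.2306]
ee_rot: [[-0.97, 0.242, -0.001], [0.242, 0.97, -0.002], [0.0, -0.002, -1.0]]
contact_force: [1.1, -0.2, 0.6]
grip_width: 0.0851
grasp_force: 0.0
time_s: 0.7
ee_pos: [0.2597, 0.2935, 0.231]
ee_rot: [[-0.97, 0.243, -0.0], [0.243, 0.97, -0.001], [0.0, -0.001, -1.0]]
contact_force: [0.5, 0.6, -0.6]
grip_width: 0.0853
grasp_force: 0.0
time_s: 1.0
ee_pos: [0.3231, 0.1748, 0.2312]
ee_rot: [[-0.97, 0.244, 0.0], [0.244, 0.97, -0.0], [-0.0, -0.0, -1.0]]
contact_force: [-0.0, -0.3, 0.2]
grip_width: 0.0855
grasp_force: 0.0
time_s: 1.3
ee_pos: [0.3865, 0.0557, 0.2313]
ee_rot: [[-0.97, 0.245, 0.001], [0.245, 0.97, -0.0], [-0.001, -0.0, -1.0]]
contact_force: [-0.4, 1.8, 0.6]
grip_width: 0.0852
grasp_force: 0.0
time_s: 1.6
ee_pos: [0.4497, -0.0634, 0.2311]
ee_rot: [[-0.97, 0.245, 0.0], [0.245, 0.97, -0.0], [-0.001, -0.0, -1.0]]
contact_force: [1.1, 0.9, 0.3]
grip_width: 0.0851
grasp_force: 0.0
time_s: 2.0
ee_pos: [0.5138, -0.1836, 0.2511]
ee_rot: [[-0.961, 0.276, 0.002], [0.276, 0.961, -0.002], [-0.002, -0.001, -1.0]]
contact_force: [-0.6, 0.5, 0.2]
grip_width: 0.0856
grasp_force: 0.0
[-4.780e-01  3.040e-01 -1.720e-01  1.092e+00 -1.000e-03 -1.990e-01] [ 0.5138 -0.1836  0.2511] [[-0.961, 0.276, 0.002], [0.276, 0.961, -0.002], [-0.002, -0.001, -1.0]] 2.0
[[-0.001, -0.955, -0.297, 0.076], [1.0, -0.001, 0.001, 0.0], [-0.001, -0.297, 0.955, -0.142], [0.0, 0.0, 0.0, 1.0]] [[278.5, 0.0, 253.3], [0.0, 278.5, 192.1], [0.0, 0.0, 1.0]]
[426.40112288 274.86022109] [355.65927996 268.95340368]
```

View pics/w1b.png

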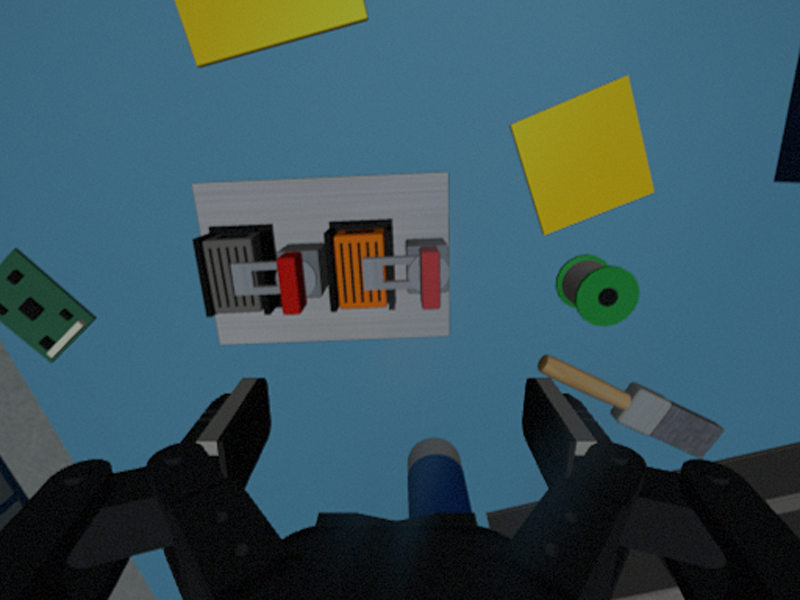

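The wrist view shows the orange module at (360,269) under its jaw, with its red knob centred at (430,278). That is the clear, orange-filled cradle on the +y side. The small yellow pad has corners (511,125), (629,76), (654,192) and (543,234).

```bash
python3 - <<'E'
from h import *
f=.64
def P(l,z): return np.array([p2w('w1',u*f,v*f,z) for u,v in l])
pl=P([(193,184),(448,173),(450,336),(220,345)],.01);print('plate',pl.round(3).tolist(),pl.mean(0).round(4),[np.linalg.norm(pl[i]-pl[i-1]).round(3) for i in range(4)])
for a,b in((0,1),(3,2)):
    d=pl[b]-pl[a];print('yaw',np.arctan2(-d[0],d[1]))
for a,b in((0,3),(1,2)):
    d=pl[b]-pl[a];print('yawx',np.arctan2(d[1],d[0]))
pad=P([(511,125),(629,76),(654,192),(543,234)],.004);print('pad',pad.mean(0).round(3),[np.linalg.norm(pad[i]-pad[i-1]).round(3) for i in range(4)],pad.round(3).tolist())
kn=P([(430,248),(430,308)],.085);print('knob',kn.round(3).tolist(),kn.mean(0),np.linalg.norm(kn[0]-kn[1]))
print('mod',P([(360,269)],.048))
c=pl.mean(0)
for y in (-.213,-.22,-.23):
  yv=np.array([-np.sin(y),np.cos(y)]);print(y,c[:2]+.033*yv,c[:2]+.088*yv)
E
```

```text
plate [[0.409, -0.333, 0.01], [0.46, -0.122, 0.01], [0.604, -0.156, 0.01], [0.553, -0.369, 0.01]] [ 0.5065 -0.2447  0.01  ] [np.float64(0.149), np.float64(0.217), np.float64(0.148), np.float64(0.219)]
yaw -0.23851773726993586
yaw -0.23770037731234234
yawx -0.2460753171803546
yawx -0.2312979887545249
pad [ 0.481 -0.007  0.004] [np.float64(0.098), np.float64(0.099), np.float64(0.098), np.float64(0.1)] [[0.438, -0.062, 0.004], [0.428, 0.037, 0.004], [0.525, 0.047, 0.004], [0.535, -0.052, 0.004]]
knob [[0.503, -0.154, 0.085], [0.546, -0.166, 0.085]] [ 0.52447396 -0.16020052  0.085     ] 0.04523619813719063
mod [[ 0.51101181 -0.2126205   0.048     ]]
-0.213 [ 0.51343251 -0.21248404] [ 0.52505913 -0.15872697]
-0.22 [ 0.51365812 -0.21253366] [ 0.52566075 -0.1588593 ]
-0.23 [ 0.5139798  -0.21260728] [ 0.52651856 -0.15905563]
```

```bash
python3 -m handwheel '[{"offset":[-0.04,0.26,0.5],"twist":[0,0,-0.033],"claw":1},{"offset":[-0.04,0.26,1],"twist":[0,0,-0.033],"claw":1},{"offset":[-0.04,0.26,1],"twist":[0,0,-0.033],"claw":1}]' | sed -n 2,4p
python3 -m handwheel '[{"offset":[0,0,0.45],"twist":[0,0,0],"claw":1},{"offset":[0,0,0.75],"twist":[0,0,0],"claw":1},{"offset":[0,0,0.87],"twist":[0,0,0],"claw":1},{"offset":[0,0,0.87],"twist":[0,0,0],"claw":1}]' | sed -n 2,4p
python3 -m handwheel '[{"offset":[0,0,0],"twist":[0,0,0],"claw":0},{"offset":[0,0,0],"twist":[0,0,0],"claw":0},{"offset":[0,0,0],"twist":[0,0,0],"claw":0},{"offset":[0,0,0],"twist":[0,0,0],"claw":0},{"offset":[0,0,0],"twist":[0,0,0],"claw":0},{"offset":[0,0,0],"twist":[0,0,0],"claw":0}]'
python3 -c "
from h import *
print(np.round(arm.sense()['moment'],3))"
```

```text
ee_pos: [0.5176, -0.1517, 0.1459]
ee_rot: [[-0.975, 0.221, -0.011], [0.221, 0.975, 0.005], [0.011, 0.003, -1.0]]
contact_force: [-1.3, 1.0, -0.3]
ee_pos: [0.5218, -0.1548, 0.0641]
ee_rot: [[-0.975, 0.223, -0.002], [0.223, 0.975, 0.001], [0.002, 0.001, -1.0]]
contact_force: [-0.7, 0.2, 0.0]
time_s: 3.35
ee_pos: [0.5222, -0.1603, 0.0657]
ee_rot: [[-0.974, 0.226, -0.002], [0.226, 0.974, -0.011], [-0.001, -0.011, -1.0]]
contact_force: [-6.8, -12.4, 6.8]
grip_width: 0.0129
grasp_force: 59.2
[-2.487  1.158 -0.15 ]
```

```bash
python3 -m handwheel '[{"offset":[0,-0.055,-0.015],"twist":[0,0,0],"claw":0},{"offset":[0,-0.055,-0.015],"twist":[0,0,0],"claw":0},{"offset":[0,-0.055,-0.015],"twist":[0,0,0],"claw":0}]'
python3 -c "
from h import *
print(np.round(arm.sense()['moment'],3))"
python3 -m handwheel '[{"offset":[0,0,0],"twist":[0,0,0.04],"claw":0},{"offset":[0,0,0],"twist":[0,0,0.08],"claw":0},{"offset":[0,0,0],"twist":[0,0,0.08],"claw":0}]'
python3 -c "
from h import *
print(np.round(arm.sense()['moment'],3))"
```

```text
time_s: 3.65
ee_pos: [0.5221, -0.1606, 0.0658]
ee_rot: [[-0.975, 0.224, 0.001], [0.224, 0.975, 0.001], [-0.001, 0.001, -1.0]]
contact_force: [4.4, 1.9, -4.1]
grip_width: 0.0127
grasp_force: 59.8
[ 0.192 -0.739 -0.228]
time_s: 3.95
ee_pos: [0.5222, -0.1601, 0.0658]
ee_rot: [[-0.941, 0.337, 0.001], [0.337, 0.941, 0.001], [-0.001, 0.001, -1.0]]
contact_force: [5.0, 2.3, -4.8]
grip_width: 0.0132
grasp_force: 59.7
[ 0.475 -0.909 -0.011]
```

Turning clockwise goes freely: the full 0.12 rad turned with almost no moment. So this one is the left-hand screw, and I'll keep turning clockwise.

```bash
python3 -m handwheel '[{"offset":[0,0,0],"twist":[0,0,0.08],"claw":0},{"offset":[0,0,0],"twist":[0,0,0.16],"claw":0},{"offset":[0,0,0],"twist":[0,0,0.24],"claw":0},{"offset":[0,0,0],"twist":[0,0,0.32],"claw":0},{"offset":[0,0,0],"twist":[0,0,0.4],"claw":0},{"offset":[0,0,0],"twist":[0,0,0.4],"claw":0}]'
python3 -c "
from h import *
print(np.round(arm.sense()['moment'],3))"
python3 -m handwheel '[{"offset":[0,0,0],"twist":[0,0,0.08],"claw":0},{"offset":[0,0,0],"twist":[0,0,0.16],"claw":0},{"offset":[0,0,0],"twist":[0,0,0.24],"claw":0},{"offset":[0,0,0],"twist":[0,0,0.32],"claw":0},{"offset":[0,0,0],"twist":[0,0,0.4],"claw":0},{"offset":[0,0,0],"twist":[0,0,0.48],"claw":0},{"offset":[0,0,0],"twist":[0,0,0.54],"claw":0},{"offset":[0,0,0],"twist":[0,0,0.54],"claw":0}]'
python3 -c "
from h import *
print(np.round(arm.sense()['moment'],3))"
```

```text
time_s: 4.55
ee_pos: [0.5238, -0.1582, 0.0658]
ee_rot: [[-0.587, 0.809, 0.005], [0.809, 0.587, 0.005], [0.002, 0.007, -1.0]]
contact_force: [9.8, 8.4, -6.1]
grip_width: 0.0126
grasp_force: 59.4
[ 1.621 -1.842 -0.042]
time_s: 5.35
ee_pos: [0.527, -0.1574, 0.0659]
ee_rot: [[0.18, 0.984, 0.011], [0.984, -0.18, 0.008], [0.01, 0.009, -1.0]]
contact_force: [18.0, 11.6, -15.0]
grip_width: 0.0129
grasp_force: 58.6
[ 2.111 -3.634  0.015]
```

```bash
python3 -m handwheel '[{"offset":[0,0,0],"twist":[0,0,0],"claw":1},{"offset":[0,0,0],"twist":[0,0,0],"claw":1},{"offset":[0,0,0],"twist":[0,0,0],"claw":1},{"offset":[0,0,0],"twist":[0,0,0],"claw":1},{"offset":[0,0,-0.4],"twist":[0,0,0],"claw":1},{"offset":[0,0,-0.8],"twist":[0,0,0],"claw":1},{"offset":[-0.3,0,-1],"twist":[0,0,0.03],"claw":1},{"offset":[-0.57,-0.04,-1],"twist":[0,0,0.03],"claw":1},{"offset":[-0.57,-0.04,-1],"twist":[0,0,0.03],"claw":1},{"offset":[-0.57,-0.04,-1],"twist":[0,0,0.03],"claw":1}]'
python3 - <<'E'
from h import *
im=snap('wrist','w2')
s=arm.sense();print(np.round(s['ee_pos'],4),np.round(s['ee_rot'],3).tolist(),s['time_s'])
cv2.imwrite('pics/w2b.png',cv2.resize(cv2.imread('pics/w2.png'),(800,600),interpolation=cv2.INTER_CUBIC))
for p in ([.525,-.159,.085],[.513,-.213,.048]): print(w2p('w2',p)/.64)
E
```

```text
time_s: 6.35
ee_pos: [0.5064, -0.2164, 0.1657]
ee_rot: [[0.229, 0.973, -0.0], [0.973, -0.229, 0.0], [0.0, -0.001, -1.0]]
contact_force: [0.3, 1.4, -0.3]
grip_width: 0.0853
grasp_force: 0.0
[ 0.5064 -0.2158  0.1654] [[0.228, 0.974, -0.001], [0.974, -0.228, 0.001], [0.001, -0.001, -1.0]] 6.4
[405.89976214 198.98766049]
[405.09244693 286.13535684]
```

View pics/w2b.png

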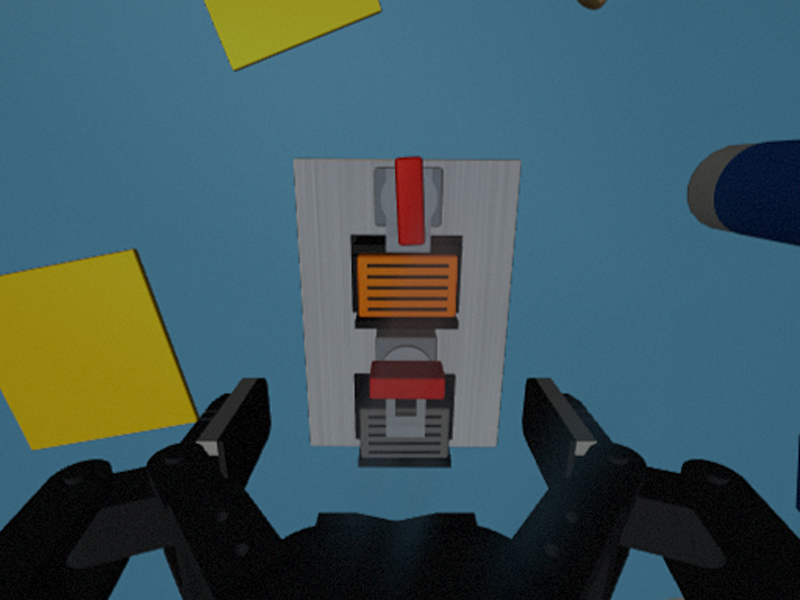

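The jaw is clear of the orange module, and the top corners read (357,254) to (459,317) with centre (408,285). The gripper yaw matches the module.

```bash
python3 - <<'E'
from h import *
p=p2w('w2',408*.64,285.5*.64,.048);print(p,rows([p[0],p[1],.025]))
a,b=p2w('w2',357*.64,286*.64,.048),p2w('w2',458.5*.64,285*.64,.048);print(np.linalg.norm(a-b),a-b)
E
```

```text
[ 0.51484155 -0.21301624  0.048     ] [0.04531513 0.07709262 1.4043642 ]
0.06278726803092766 [-0.06125145  0.01380223  0.        ]
```

```bash
python3 -m handwheel '[{"offset":[0.045,0.075,0.3],"twist":[0,0,0],"claw":1},{"offset":[0.045,0.075,0.7],"twist":[0,0,0],"claw":1},{"offset":[0.045,0.075,0.9],"twist":[0,0,0],"claw":1},{"offset":[0.045,0.075,1],"twist":[0,0,0],"claw":1},{"offset":[0.045,0.075,1],"twist":[0,0,0],"claw":1}]' | sed -n 2,4p
python3 -m handwheel '[{"offset":[0,0,0.2],"twist":[0,0,0],"claw":1},{"offset":[0,0,0.4],"twist":[0,0,0],"claw":1},{"offset":[0,0,0.4],"twist":[0,0,0],"claw":1}]' | sed -n 2,4p
python3 -m handwheel '[{"offset":[0,0,0],"twist":[0,0,0],"claw":0},{"offset":[0,0,0],"twist":[0,0,0],"claw":0},{"offset":[0,0,0],"twist":[0,0,0],"claw":0},{"offset":[0,0,0],"twist":[0,0,0],"claw":0},{"offset":[0,0,0],"twist":[0,0,0],"claw":0}]'
```

```text
ee_pos: [0.5144, -0.2121, 0.0643]
ee_rot: [[0.226, 0.974, -0.003], [0.974, -0.226, 0.002], [0.001, -0.003, -1.0]]
contact_force: [0.1, -0.0, 0.2]
ee_pos: [0.5147, -0.2127, 0.025]
ee_rot: [[0.227, 0.974, -0.002], [0.974, -0.227, 0.001], [0.001, -0.002, -1.0]]
contact_force: [-0.8, 0.5, -0.4]
time_s: 7.7
ee_pos: [0.5154, -0.2136, 0.0276]
ee_rot: [[0.228, 0.974, 0.0], [0.974, -0.228, -0.001], [-0.001, 0.0, -1.0]]
contact_force: [-3.2, 0.9, 5.4]
grip_width: 0.0606
grasp_force: 66.6
```

```bash
python3 -m handwheel '[{"offset":[0,0,-0.1],"twist":[0,0,0],"claw":0},{"offset":[0,0,-0.25],"twist":[0,0,0],"claw":0},{"offset":[0,0,-0.5],"twist":[0,0,0],"claw":0},{"offset":[0,0,-0.8],"twist":[0,0,0],"claw":0},{"offset":[0,0,-1],"twist":[0,0,0],"claw":0},{"offset":[0,0,-1],"twist":[0,0,0],"claw":0}]'
python3 -m handwheel '[{"offset":[0,0,-0.2],"twist":[0,0,0],"claw":0},{"offset":[0,0,-0.2],"twist":[0,0,0],"claw":0},{"offset":[0,0,-0.2],"twist":[0,0,0],"claw":0}]'|tail -2
python3 - <<'E'
from h import *
print('reel',p2w('top0',414*.64,262*.64,.05),'bottle',p2w('top0',351*.64,368*.64,.07))
print(rows([.47,-.008,.148]), np.round(arm.sense()['q'],2))
E
```

```text
time_s: 8.3
ee_pos: [0.518, -0.2148, 0.13]
ee_rot: [[0.227, 0.974, 0.007], [0.974, -0.227, -0.004], [-0.002, 0.007, -1.0]]
contact_force: [1.0, -0.2, -1.9]
grip_width: 0.0607
grasp_force: 65.9
grip_width: 0.0607
grasp_force: 66.0
reel [ 0.58521377 -0.0252216   0.05      ] bottle [0.36615142 0.10610261 0.07      ]
[ 1.89678591 -0.90884312 -0.02758442] [-0.52  0.41 -0.3   0.86  0.    1.28]
```

```bash
python3 -m handwheel '[{"offset":[0.45,-0.2,0],"twist":[0,0,0],"claw":0},{"offset":[0.95,-0.455,0],"twist":[0,0,0],"claw":0},{"offset":[0.95,-0.455,0],"twist":[0,0,0],"claw":0}]'|tail -2
python3 -m handwheel '[{"offset":[0.45,-0.2,0],"twist":[0,0,0],"claw":0},{"offset":[0.95,-0.455,0.1],"twist":[0,0,0],"claw":0},{"offset":[0.95,-0.455,0.4],"twist":[0,0,0],"claw":0},{"offset":[0.95,-0.455,0.7],"twist":[0,0,0],"claw":0},{"offset":[0.95,-0.455,0.95],"twist":[0,0,0],"claw":0},{"offset":[0.95,-0.455,0.95],"twist":[0,0,0],"claw":0},{"offset":[0.95,-0.455,0.95],"twist":[0,0,0],"claw":0}]'
python3 - <<'E'
from h import *
print(rows([.47,-.008,.018]), np.round(arm.sense()['q'],2))
E
```

```text
grip_width: 0.0606
grasp_force: 66.0
time_s: 9.6
ee_pos: [0.4694, -0.0078, 0.0503]
ee_rot: [[0.228, 0.974, -0.002], [0.974, -0.228, 0.0], [-0.0, -0.002, -1.0]]
contact_force: [0.7, -0.5, -1.7]
grip_width: 0.0607
grasp_force: 66.4
[-0.00065324  0.00745433  0.32260685] [-0.17  0.4  -0.63  0.55 -0.    1.63]
```

```bash
python3 -m handwheel '[{"offset":[0,0,0.1],"twist":[0,0,0],"claw":0},{"offset":[0,0,0.2],"twist":[0,0,0],"claw":0},{"offset":[0,0,0.26],"twist":[0,0,0],"claw":0},{"offset":[0,0,0.3],"twist":[0,0,0],"claw":0},{"offset":[0,0,0.3],"twist":[0,0,0],"claw":0}]'|sed -n 2,4p
python3 -m handwheel '[{"offset":[0,0,0.02],"twist":[0,0,0],"claw":0},{"offset":[0,0,0.02],"twist":[0,0,0],"claw":0}]'|sed -n 2,4p
```

```text
ee_pos: [0.4696, -0.0076, 0.0203]
ee_rot: [[0.228, 0.974, -0.001], [0.974, -0.228, 0.0], [-0.0, -0.001, -1.0]]
contact_force: [0.5, -1.1, -1.7]
ee_pos: [0.4701, -0.0077, 0.0188]
ee_rot: [[0.228, 0.974, 0.0], [0.974, -0.228, -0.0], [-0.0, 0.0, -1.0]]
contact_force: [-0.6, 0.7, -1.2]
```

```bash
python3 -m handwheel '[{"offset":[0,0,0.01],"twist":[0,0,0],"claw":0},{"offset":[0,0,0.01],"twist":[0,0,0],"claw":0}]'|sed -n 2,4p
python3 -m handwheel '[{"offset":[0,0,0.01],"twist":[0,0,0],"claw":0},{"offset":[0,0,0.01],"twist":[0,0,0],"claw":0}]'|sed -n 2,4p
python3 -m handwheel '[{"offset":[0,0,0.01],"twist":[0,0,0],"claw":0},{"offset":[0,0,0.01],"twist":[0,0,0],"claw":0}]'|sed -n 2,4p
```

```text
ee_pos: [0.4701, -0.0077, 0.0179]
ee_rot: [[0.227, 0.974, 0.0], [0.974, -0.227, -0.0], [0.0, 0.0, -1.0]]
contact_force: [-0.4, 0.3, -1.3]
ee_pos: [0.4702, -0.0077, 0.0176]
ee_rot: [[0.227, 0.974, 0.001], [0.974, -0.227, -0.0], [0.0, 0.001, -1.0]]
contact_force: [-2.3, 0.5, 7.8]
ee_pos: [0.4702, -0.0077, 0.0175]
ee_rot: [[0.227, 0.974, 0.001], [0.974, -0.227, -0.0], [-0.0, 0.001, -1.0]]
contact_force: [-4.9, -0.0, 19.7]
```

```bash
python3 -m handwheel '[{"offset":[0,0,-0.015],"twist":[0,0,0],"claw":0},{"offset":[0,0,-0.015],"twist":[0,0,0],"claw":0.85},{"offset":[0,0,-0.015],"twist":[0,0,0],"claw":1},{"offset":[0,0,-0.015],"twist":[0,0,0],"claw":1},{"offset":[0,0,-0.015],"twist":[0,0,0],"claw":1},{"offset":[0,0,-0.015],"twist":[0,0,0],"claw":1},{"offset":[0,0,-0.2],"twist":[0,0,0],"claw":1},{"offset":[0,0,-0.6],"twist":[0,0,0],"claw":1},{"offset":[0,0,-1],"twist":[0,0,0],"claw":1},{"offset":[0,0,-1],"twist":[0,0,-0.1],"claw":1},{"offset":[0,0,-1],"twist":[0,0,-0.2],"claw":1}]'
python3 -m handwheel '[{"offset":[0,0,-0.3],"twist":[0,0,-0.1],"claw":1},{"offset":[0,0,-0.3],"twist":[0,0,-0.2],"claw":1},{"offset":[0,0,-0.3],"twist":[0,0,-0.3],"claw":1},{"offset":[0,0,-0.3],"twist":[0,0,-0.4],"claw":1},{"offset":[0,0,-0.3],"twist":[0,0,-0.5],"claw":1},{"offset":[0,0,-0.3],"twist":[0,0,-0.6],"claw":1},{"offset":[0,0,-0.3],"twist":[0,0,-0.7],"claw":1},{"offset":[0,0,-0.3],"twist":[0,0,-0.8],"claw":1},{"offset":[0,0,-0.3],"twist":[0,0,-0.845],"claw":1},{"offset":[0,0,-0.3],"twist":[0,0,-0.845],"claw":1},{"offset":[0,0,-0.3],"twist":[0,0,-0.845],"claw":1}]'
python3 - <<'E'
from h import *
im=snap('wrist','w3')
print(np.round(arm.sense()['q'],2))
cv2.imwrite('pics/w3b.png',cv2.resize(cv2.imread('pics/w3.png'),(800,600),interpolation=cv2.INTER_CUBIC))
print(w2p('w3',[.47,-.008,.038])/.64)
E
```

```text
time_s: 12.0
ee_pos: [0.4712, -0.0079, 0.1173]
ee_rot: [[-0.077, 0.997, 0.003], [0.997, 0.077, -0.001], [-0.001, 0.003, -1.0]]
contact_force: [0.8, -0.3, 0.3]
grip_width: 0.0854
grasp_force: 0.0
time_s: 13.1
ee_pos: [0.4699, -0.0077, 0.1457]
ee_rot: [[-0.973, 0.232, -0.0], [0.232, 0.973, 0.0], [0.0, -0.0, -1.0]]
contact_force: [0.8, 0.2, -0.5]
grip_width: 0.0854
grasp_force: 0.0
[-0.17  0.26 -0.52  0.79  0.    0.06]
[394.33376574 297.60180362]
```

View pics/w3b.png

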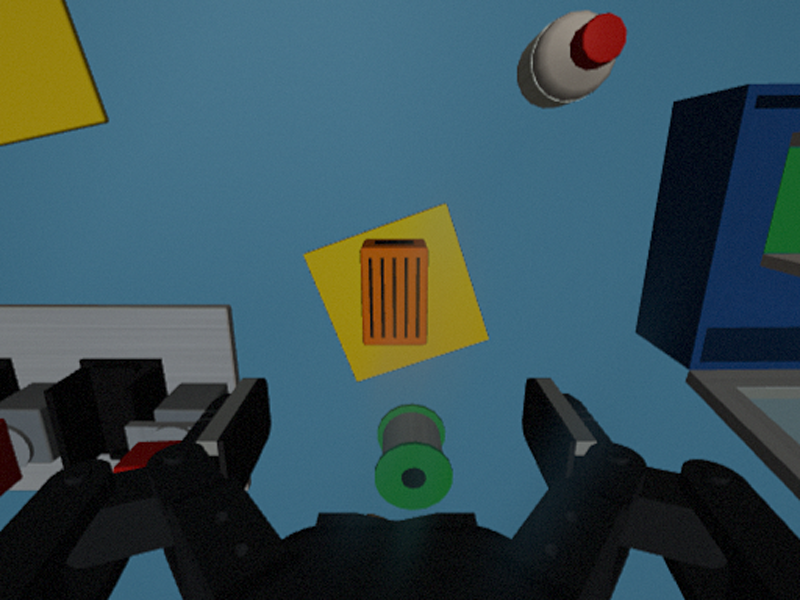

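The module lies flat on the small yellow pad at (395,297), aligned with the gripper and where I expected it. I'll grip it by its long sides.

```bash
python3 -m handwheel '[{"offset":[0,0,0.4],"twist":[0,0,0],"claw":1},{"offset":[0,0,0.8],"twist":[0,0,0],"claw":1},{"offset":[0,0,1],"twist":[0,0,0],"claw":1},{"offset":[0,0,1],"twist":[0,0,0],"claw":1}]' | sed -n 2,4p
python3 -m handwheel '[{"offset":[0,0,0.15],"twist":[0,0,0],"claw":1},{"offset":[0,0,0.31],"twist":[0,0,0],"claw":1},{"offset":[0,0,0.31],"twist":[0,0,0],"claw":1},{"offset":[0,0,0.31],"twist":[0,0,0],"claw":0},{"offset":[0,0,0.31],"twist":[0,0,0],"claw":0},{"offset":[0,0,0.31],"twist":[0,0,0],"claw":0},{"offset":[0,0,0.31],"twist":[0,0,0],"claw":0},{"offset":[0,0,0.31],"twist":[0,0,0],"claw":0},{"offset":[0,0,0.31],"twist":[0,0,0],"claw":0}]'
```

```text
ee_pos: [0.4674, -0.0073, 0.0433]
ee_rot: [[-0.973, 0.232, -0.006], [0.232, 0.973, 0.001], [0.006, -0.0, -1.0]]
contact_force: [-1.4, -0.1, 0.0]
time_s: 14.45
ee_pos: [0.4709, -0.008, 0.016]
ee_rot: [[-0.973, 0.231, 0.002], [0.231, 0.973, -0.001], [-0.002, -0.0, -1.0]]
contact_force: [-0.6, 0.5, 7.0]
grip_width: 0.0391
grasp_force: 61.0
```

```bash
python3 -m handwheel '[{"offset":[0,0,-0.1],"twist":[0,0,0],"claw":0},{"offset":[0,0,-0.3],"twist":[0,0,0],"claw":0},{"offset":[0,0,-0.6],"twist":[0,0,0],"claw":0},{"offset":[0,0,-0.9],"twist":[0,0,0],"claw":0},{"offset":[0,0,-1],"twist":[0,0,0],"claw":0},{"offset":[0,0,-1],"twist":[0,0,0],"claw":0}]' | tail -3
python3 -m handwheel '[{"offset":[0.1,0.35,-0.4],"twist":[0,0,0],"claw":0},{"offset":[0.17,0.73,-0.8],"twist":[0,0,0],"claw":0},{"offset":[0.17,0.73,-0.8],"twist":[0,0,0],"claw":0},{"offset":[0.17,0.73,-0.8],"twist":[0,0,0],"claw":0}]' | tail -3
python3 -m handwheel '[{"offset":[0.1,0.35,0],"twist":[0,0,0],"claw":0},{"offset":[0.17,0.73,0],"twist":[0,0,0],"claw":0},{"offset":[0.17,0.73,0],"twist":[0,0,0],"claw":0},{"offset":[0.17,0.73,0],"twist":[0,0,0],"claw":0}]'
python3 - <<'E'
from h import *
im=snap('wrist','w4')
print(np.round(arm.sense()['q'],2))
cv2.imwrite('pics/w4b.png',cv2.resize(cv2.imread('pics/w4.png'),(800,600),interpolation=cv2.INTER_CUBIC))
E
```

```text
contact_force: [0.3, 0.3, -2.8]
grip_width: 0.0388
grasp_force: 60.9
contact_force: [-0.6, -1.0, -2.4]
grip_width: 0.0383
grasp_force: 61.9
time_s: 15.85
ee_pos: [0.4692, 0.1416, 0.1924]
ee_rot: [[-0.973, 0.23, -0.004], [0.23, 0.973, -0.002], [0.004, -0.002, -1.0]]
contact_force: [-0.6, -1.0, -1.5]
grip_width: 0.0389
grasp_force: 62.1
[ 0.14  0.25 -0.4   0.92 -0.    0.38]
```

View pics/w4b.png

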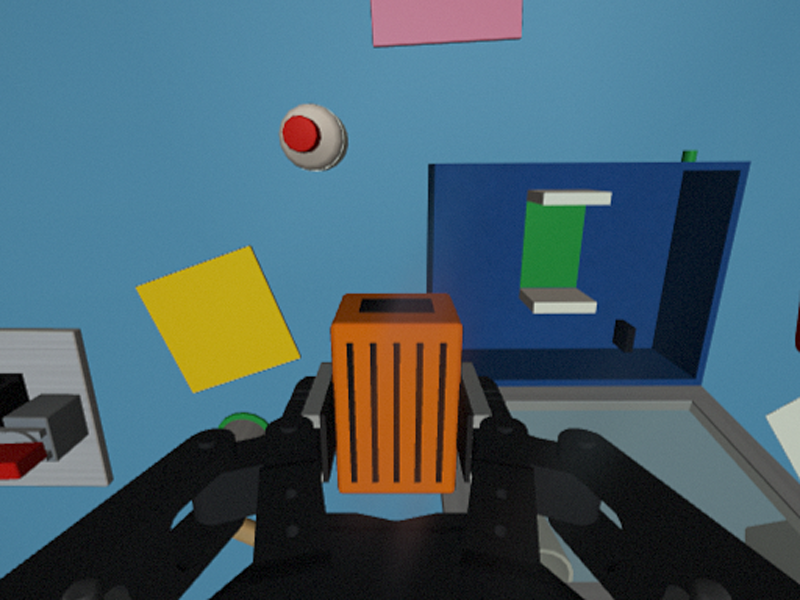

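Wrist view: the module is held squarely, and the box rim corners sit at about (431,164), (748,163) and (703,384). The green spot spans (522–584, 203–290) between the white blocks. I'll take a closer crop to measure it.

```bash
python3 - <<'E'
from h import *
a=cv2.imread('pics/w4.png')[98:212,322:408]
cv2.imwrite('pics/w4c.png',cv2.resize(a,None,fx=5,fy=5,interpolation=cv2.INTER_CUBIC)); print(a.shape)
E
```

```text
(114, 86, 3)
```

View pics/w4c.png

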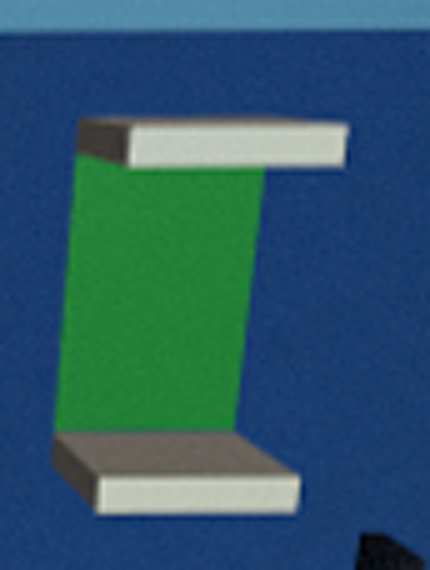

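In the crop, the inner top edge of the upper block runs (130,166)–(345,166) and that of the lower block runs (97,476)–(300,475). The green spot's base edge meets the lower block at (55,432)–(235,432).

```bash
python3 - <<'E'
from h import *
def P(U,V,z): return p2w('w4',322+(U-2)/5,98+(V-2)/5,z)
a,b,c,d=P(130,166,.043),P(345,166,.043),P(97,476,.043),P(300,475,.043)
print([x.round(4).tolist() for x in(a,b,c,d)],'w',np.linalg.norm(a-b),np.linalg.norm(c-d),'gap',np.linalg.norm((a+b-c-d)/2))
n=(a+b+c+d)/4;v=(c+d-a-b)/2;print('nest',n,'yaw',np.arctan2(v[1],v[0]))
e,g=P(55,432,.005),P(235,432,.005);print('floor far edge',e,g,(c+d)/2)
f=.64
for q in((431,164),(748,163),(703,384)):print(p2w('w4',q[0]*f,q[1]*f,.06))
s=arm.sense();print('toolyaw',np.arctan2(-s['ee_rot'][0][1],s['ee_rot'][1][1]),s['ee_pos'],rows([n[0],n[1],.1]))
# held module corners top at TCP-.012+.034
print('module far top edge mid', p2w('w4',397*f,491*f,s['ee_pos'][2]+.022), p2w('w4',398*f,324*f,s['ee_pos'][2]+.022))
E
```

```text
[[0.4414, 0.2479, 0.043], [0.4515, 0.2908, 0.043], [0.5061, 0.2319, 0.043], [0.5161, 0.2752, 0.043]] w 0.044089791813644544 0.04445213438073936 gap 0.06649155127271547
nest [0.47876258 0.26147102 0.043     ] yaw -0.2391946777694978
floor far edge [0.50678231 0.23290897 0.005     ] [0.51695205 0.27587678 0.005     ] [0.51106181 0.25359442 0.043     ]
[0.3994112  0.18024037 0.06      ]
[0.44284679 0.36588405 0.06      ]
[0.58754433 0.33529222 0.06      ]
toolyaw -0.23332391310209893 [0.46948173 0.14111979 0.19279497] [0.18514083 1.1943442  0.92596466]
module far top edge mid [0.49668012 0.13602671 0.21479497] [0.43905188 0.14994367 0.21479497]
```

The nest is at (0.479, 0.261). The block widths (44 mm) and gap (66.5 mm) match the given sizes. I'll carry the module above it and fine-tune there.

```bash
python3 -m handwheel '[{"offset":[0.1,0.4,0],"twist":[0,0,0],"claw":0},{"offset":[0.17,0.8,0],"twist":[0,0,0],"claw":0},{"offset":[0.175,1,0],"twist":[0,0,0.004],"claw":0},{"offset":[0.175,1,0],"twist":[0,0,0.004],"claw":0}]' | sed -n 2,4p
python3 -m handwheel '[{"offset":[0,0.188,0.2],"twist":[0,0,0],"claw":0},{"offset":[0,0.188,0.5],"twist":[0,0,0],"claw":0},{"offset":[0,0.188,0.8],"twist":[0,0,0],"claw":0},{"offset":[0,0.188,1],"twist":[0,0,0],"claw":0},{"offset":[0,0.188,1],"twist":[0,0,0],"claw":0},{"offset":[0,0.188,1],"twist":[0,0,0],"claw":0}]' 
python3 -c "
from h import *
print(rows([.4798,.2607,.065]))
im=snap('scene','s1');a=cv2.imread('pics/s1.png');u,v=map(int,w2p('s1',[.5,.26,.1]));print(u,v)
cv2.imwrite('pics/s1b.png',cv2.resize(a[max(v-75,0):v+75,u-100:u+100],(800,600),interpolation=cv2.INTER_CUBIC))"
```

```text
ee_pos: [0.477, 0.2441, 0.1937]
ee_rot: [[-0.972, 0.236, -0.001], [0.236, 0.972, -0.0], [0.001, -0.0, -1.0]]
contact_force: [0.3, 0.3, -2.0]
time_s: 16.9
ee_pos: [0.481, 0.2602, 0.0946]
ee_rot: [[-0.971, 0.238, -0.001], [0.238, 0.971, -0.001], [0.001, -0.001, -1.0]]
contact_force: [0.9, -0.8, -1.9]
grip_width: 0.0389
grasp_force: 62.1
[0.01292339 0.00191613 0.2960101 ]
320 130
```

View pics/s1b.png

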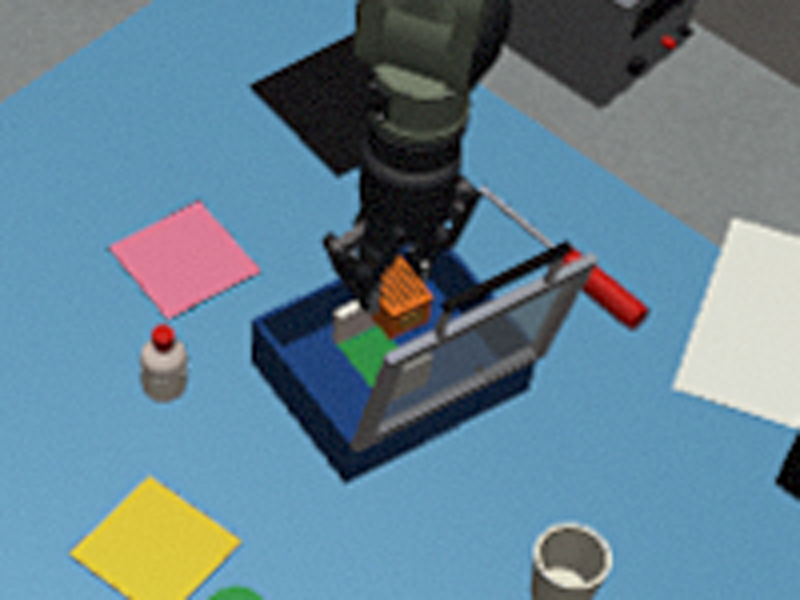

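The module hangs over the nest with the hood clear behind it. Lowering.

```bash
python3 -m handwheel '[{"offset":[0.01,0,0.15],"twist":[0,0,0],"claw":0},{"offset":[0.01,0,0.3],"twist":[0,0,0],"claw":0},{"offset":[0.01,0,0.42],"twist":[0,0,0],"claw":0},{"offset":[0.01,0,0.5],"twist":[0,0,0],"claw":0},{"offset":[0.01,0,0.5],"twist":[0,0,0],"claw":0}]' | sed -n 2,4p
python3 -m handwheel '[{"offset":[0,0,0.1],"twist":[0,0,0],"claw":0},{"offset":[0,0,0.2],"twist":[0,0,0],"claw":0},{"offset":[0,0,0.24],"twist":[0,0,0],"claw":0},{"offset":[0,0,0.24],"twist":[0,0,0],"claw":0}]' | sed -n 2,4p
python3 -c "
from h import *
print(rows([.4798,.2607,.018]))"
```

```text
ee_pos: [0.4798, 0.2617, 0.0443]
ee_rot: [[-0.972, 0.237, -0.001], [0.237, 0.972, -0.0], [0.001, -0.001, -1.0]]
contact_force: [-0.9, -0.2, -1.3]
ee_pos: [0.4794, 0.2618, 0.0199]
ee_rot: [[-0.972, 0.237, -0.002], [0.237, 0.972, -0.001], [0.001, -0.001, -1.0]]
contact_force: [-0.1, 0.7, -1.5]
[-0.00656521 -0.009501    0.01864844]
```

```bash
python3 -m handwheel '[{"offset":[0,0,0.02],"twist":[0,0,0],"claw":0},{"offset":[0,0,0.02],"twist":[0,0,0],"claw":0}]' | sed -n 2,4p
python3 -m handwheel '[{"offset":[0,0,0.01],"twist":[0,0,0],"claw":0},{"offset":[0,0,0.01],"twist":[0,0,0],"claw":0}]' | sed -n 2,4p
python3 -m handwheel '[{"offset":[0,0,0.01],"twist":[0,0,0],"claw":0},{"offset":[0,0,0.01],"twist":[0,0,0],"claw":0}]' | sed -n 2,4p
```

```text
ee_pos: [0.4802, 0.2621, 0.0188]
ee_rot: [[-0.972, 0.237, 0.0], [0.237, 0.972, 0.0], [-0.0, 0.0, -1.0]]
contact_force: [-0.1, 0.2, -2.3]
ee_pos: [0.4802, 0.2621, 0.0179]
ee_rot: [[-0.972, 0.237, 0.0], [0.237, 0.972, 0.0], [-0.0, 0.0, -1.0]]
contact_force: [0.8, 0.7, -2.0]
ee_pos: [0.4803, 0.2622, 0.017]
ee_rot: [[-0.972, 0.236, 0.0], [0.236, 0.972, 0.0], [-0.0, 0.0, -1.0]]
contact_force: [0.1, 0.3, -1.2]
```

```bash
python3 -m handwheel '[{"offset":[0,0,0.01],"twist":[0,0,0],"claw":0},{"offset":[0,0,0.01],"twist":[0,0,0],"claw":0}]' | sed -n 2,4p
python3 -m handwheel '[{"offset":[0,0,0.007],"twist":[0,0,0],"claw":0},{"offset":[0,0,0.007],"twist":[0,0,0],"claw":0}]' | sed -n 2,4p
```

```text
ee_pos: [0.4803, 0.2621, 0.017]
ee_rot: [[-0.972, 0.237, 0.001], [0.237, 0.972, 0.0], [-0.001, 0.0, -1.0]]
contact_force: [-3.4, -1.6, 9.1]
ee_pos: [0.4803, 0.2622, 0.017]
ee_rot: [[-0.972, 0.236, 0.001], [0.236, 0.972, 0.0], [-0.001, 0.0, -1.0]]
contact_force: [-5.2, -1.7, 16.0]
```

```bash
python3 -m handwheel '[{"offset":[0,0,-0.015],"twist":[0,0,0],"claw":0},{"offset":[0,0,-0.015],"twist":[0,0,0],"claw":0.7},{"offset":[0,0,-0.015],"twist":[0,0,0],"claw":1},{"offset":[0,0,-0.015],"twist":[0,0,0],"claw":1},{"offset":[0,0,-0.015],"twist":[0,0,0],"claw":1},{"offset":[0,0,-0.015],"twist":[0,0,0],"claw":1},{"offset":[0,0,-0.2],"twist":[0,0,0],"claw":1},{"offset":[0,0,-0.6],"twist":[0,0,0],"claw":1},{"offset":[0,0,-1],"twist":[0,0,0],"claw":1},{"offset":[0,0,-1],"twist":[0,0,0],"claw":1}]' | sed -n 2,4p
python3 -m handwheel '[{"offset":[0,-0.3,-0.5],"twist":[0,0,0],"claw":1},{"offset":[0,-0.6,-0.8],"twist":[0,0,-0.1],"claw":1},{"offset":[0,-1,-1],"twist":[0,0,-0.2],"claw":1},{"offset":[0,-1,-1],"twist":[0,0,-0.3],"claw":1},{"offset":[0,-1,-1],"twist":[0,0,-0.4],"claw":1},{"offset":[0,-1,-1],"twist":[0,0,-0.5],"claw":1},{"offset":[0,-1,-1],"twist":[0,0,-0.6],"claw":1},{"offset":[0,-1,-1],"twist":[0,0,-0.7],"claw":1},{"offset":[0,-1,-1],"twist":[0,0,-0.8],"claw":1},{"offset":[0,-1,-1],"twist":[0,0,-0.9],"claw":1},{"offset":[0,-1,-1],"twist":[0,0,-1],"claw":1},{"offset":[0,-1,-1],"twist":[0,0,-1],"claw":1}]' | head -4
python3 -m handwheel '[{"offset":[1,0,-0.4],"twist":[0,0,-0.047],"claw":1},{"offset":[1,0,-0.4],"twist":[0,0,-0.047],"claw":1},{"offset":[1,0,-0.4],"twist":[0,0,-0.047],"claw":1},{"offset":[1,0,-0.4],"twist":[0,0,-0.047],"claw":1}]' | head -4
python3 - <<'E'
from h import *
im=snap('top','t2');snap('scene','s2')
a=cv2.imread('pics/t2.png')[135:235,135:225]
cv2.imwrite('pics/t2b.png',cv2.resize(a,None,fx=6,fy=6,interpolation=cv2.INTER_CUBIC))
print(np.round(arm.sense()['q'],2))
X=np.array([.972,-.236,0]);H=np.array([.4949,.2583,0])+.075*X+[0,0,.06]
for t in (1.45,1.55,1.65,1.75,1.85):
    b=H+.192*(-np.cos(t+.021)*X+np.array([0,0,np.sin(t+.021)]));q=w2p('t2',b);print(t,b.round(3),(q-135)*6+2, w2p('s2',b))
n=np.array([.4803,.2619,.039]);print('module top',(w2p('t2',n)-135)*6+2)
E
```

```text
ee_pos: [0.4838, 0.2635, 0.1203]
ee_rot: [[-0.972, 0.236, 0.009], [0.236, 0.972, 0.003], [-0.008, 0.005, -1.0]]
contact_force: [0.9, -0.3, 0.2]
time_s: 21.05
ee_pos: [0.4561, 0.1648, 0.2144]
ee_rot: [[-0.305, -0.952, -0.001], [-0.952, 0.305, -0.0], [0.0, 0.001, -1.0]]
contact_force: [-0.1, -0.3, -0.8]
time_s: 21.45
ee_pos: [0.4262, 0.0687, 0.2555]
ee_rot: [[-0.242, -0.97, 0.001], [-0.97, 0.242, 0.0], [-0.001, -0.001, -1.0]]
contact_force: [0.4, -0.5, -0.3]
[-0.01  0.09 -0.43  1.05  0.   -1.34]
1.45 [0.549 0.245 0.251] [192.58449363 200.88821071] [334.93160655 110.57042193]
1.55 [0.568 0.241 0.252] [202.6299526  159.68569531] [338.73788375 114.65564699]
1.65 [0.586 0.236 0.251] [213.69838057 119.54875873] [342.50685987 119.23146042]
1.75 [0.605 0.232 0.248] [225.60501197  81.10242224] [346.18553046 124.24345807]
1.85 [0.623 0.227 0.243] [238.15104553  44.92201522] [349.72091458 129.62769175]
module top [259.62409223 398.98916866]
```

View pics/t2b.png

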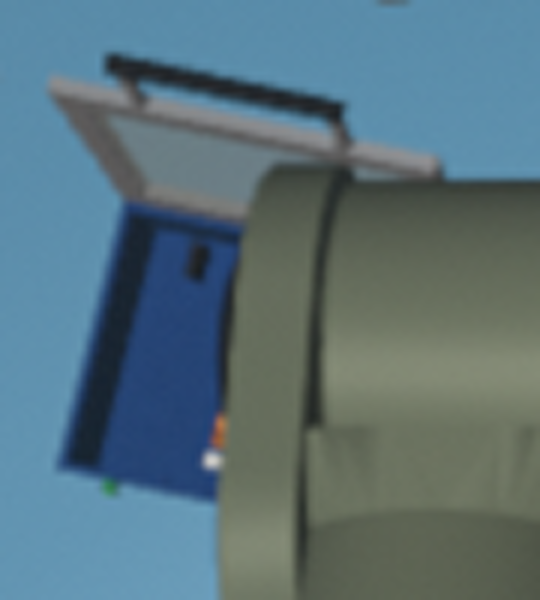

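The bar runs (105,62)–(345,108) in the crop, with centre (225,85). That puts the hood at about 1.74 rad and the bar at (0.603, 0.232, 0.248). I'll check the module placement numerically and move over the bar.

```bash
python3 - <<'E'
from h import *
a=cv2.cvtColor(cv2.imread('pics/s2.png'),cv2.COLOR_BGR2HSV)
m=cv2.inRange(a,(5,120,60),(20,255,255))
q=w2p('s2',[.4803,.2619,.02]).astype(int);R=np.zeros_like(m);R[q[1]-25:q[1]+25,q[0]-25:q[0]+25]=1;m*=R
ys,xs=np.nonzero(m);print(len(xs),xs.mean(),ys.mean())
X=np.array([.972,-.236,0]);Y=np.array([.236,.972,0])
def hull(c):
    P=[w2p('s2',np.array(c)+i*X*.031+j*Y*.02+[0,0,k]) for i in(-1,1) for j in(-1,1) for k in(0,.034)]
    h=np.zeros_like(m);cv2.fillConvexPoly(h,cv2.convexHull(np.float32(P)).astype(np.int32),1);return h
mm=m>0;best=[]
for dx in np.arange(-.012,.0121,.002):
  for dy in np.arange(-.012,.0121,.002):
    h=hull([.4803+dx,.2619+dy,.005])>0;best.append((round((h&mm).sum()/(h|mm).sum(),3),round(dx,3),round(dy,3)))
print(sorted(best)[-6:],[b for b in best if b[1]==0 and b[2]==0])
E
python3 -m handwheel '[{"offset":[-0.3,-0.1,-0.4],"twist":[0,0,0],"claw":1},{"offset":[-0.6,-0.2,-0.6],"twist":[0,0,0],"claw":1},{"offset":[-1,-0.3,-0.6],"twist":[0,0,0],"claw":1},{"offset":[-1,-0.3,-0.6],"twist":[0,0,0],"claw":1}]' | sed -n 2,4p
python3 -m handwheel '[{"offset":[-0.4,-0.4,0],"twist":[0,0,0],"claw":1},{"offset":[-0.7,-0.7,0],"twist":[0,0,0],"claw":1},{"offset":[-1,-1,0],"twist":[0,0,0],"claw":1},{"offset":[-1,-1,0],"twist":[0,0,0],"claw":1},{"offset":[-1,-1,0],"twist":[0,0,0],"claw":1}]' | sed -n 2,4p
python3 -c "
from h import *
print(rows([.603,.232,.229]),np.round(arm.sense()['q'],2))"
```

```text
168 313.2202380952381 139.02380952380952
[(np.float64(0.542), np.float64(-0.006), np.float64(0.006)), (np.float64(0.542), np.float64(0.002), np.float64(0.002)), (np.float64(0.545), np.float64(-0.012), np.float64(0.002)), (np.float64(0.545), np.float64(-0.004), np.float64(0.004)), (np.float64(0.545), np.float64(0.0), np.float64(0.004)), (np.float64(0.545), np.float64(0.004), np.float64(0.0))] [(np.float64(0.517), np.float64(0.0), np.float64(0.0))]
ee_pos: [0.4808, 0.1644, 0.3143]
ee_rot: [[-0.232, -0.973, 0.001], [-0.973, 0.232, 0.002], [-0.002, -0.0, -1.0]]
contact_force: [0.4, -1.3, -1.0]
ee_pos: [0.5991, 0.2341, 0.3123]
ee_rot: [[-0.236, -0.972, -0.004], [-0.972, 0.236, -0.001], [0.002, 0.004, -1.0]]
contact_force: [-0.7, -0.1, -0.3]
[ 0.00973291 -0.04639938  0.83242285] [ 0.26  0.48  0.25  1.34 -0.   -1.07]
```

```bash
python3 -m handwheel '[{"offset":[0.01,-0.04,0.2],"twist":[0,0,0],"claw":1},{"offset":[0.01,-0.04,0.45],"twist":[0,0,0],"claw":1},{"offset":[0.01,-0.04,0.7],"twist":[0,0,0],"claw":1},{"offset":[0.01,-0.04,0.83],"twist":[0,0,0],"claw":1},{"offset":[0.01,-0.04,0.83],"twist":[0,0,0],"claw":1}]' | sed -n 2,4p
python3 -m handwheel '[{"offset":[0,0,0],"twist":[0,0,0],"claw":0.4},{"offset":[0,0,0],"twist":[0,0,0],"claw":0.2},{"offset":[0,0,0],"twist":[0,0,0],"claw":0},{"offset":[0,0,0],"twist":[0,0,0],"claw":0},{"offset":[0,0,0],"twist":[0,0,0],"claw":0},{"offset":[0,0,0],"twist":[0,0,0],"claw":0},{"offset":[0,0,0],"twist":[0,0,0],"claw":0}]'
python3 -c "
from h import *
print(arm.sense()['moment'])"
```

```text
ee_pos: [0.6012, 0.2307, 0.2306]
ee_rot: [[-0.237, -0.971, -0.004], [-0.972, 0.237, -0.001], [0.002, 0.003, -1.0]]
contact_force: [-0.3, -0.5, 0.5]
time_s: 23.65
ee_pos: [0.6036, 0.2313, 0.2326]
ee_rot: [[-0.237, -0.972, 0.001], [-0.972, 0.237, 0.0], [-0.0, -0.001, -1.0]]
contact_force: [0.5, -0.4, 2.6]
grip_width: 0.008
grasp_force: 58.5
[-0.0878641  -0.02069412  0.10386112]
```

```bash
python3 - <<'E'
import numpy as np
a=np.r_[np.arange(1.765,.25,-.065),np.arange(.25,.02,-.03),.021,.021]
s=.37+1.92*np.cos(a);d=1.884-1.92*np.sin(a)
s0=d0=0;k=0
for i in range(1,len(a)):
    if k==9 or s[i]-s0>.99 or d[i]-d0>.99: s0,d0,k=round(s0+ps,2),round(d0+pd,2),0;print('--')
    ps,pd=round(s[i]-s0,2),round(d[i]-d0,2);k+=1;print(a[i].round(2),ps,pd)
E
```

```text
1.7 0.12 -0.02
1.64 0.25 -0.03
1.57 0.37 -0.04
1.5 0.5 -0.03
1.44 0.62 -0.02
1.38 0.74 0.0
1.31 0.87 0.03
1.25 0.98 0.06
--
1.18 0.12 0.05
1.12 0.24 0.1
1.05 0.35 0.16
0.99 0.45 0.22
0.92 0.55 0.3
0.86 0.65 0.38
0.79 0.74 0.46
0.73 0.83 0.55
0.66 0.91 0.65
--
0.6 0.07 0.1
0.53 0.14 0.2
0.47 0.2 0.31
0.4 0.25 0.43
0.34 0.29 0.54
0.27 0.33 0.66
0.25 0.34 0.7
0.22 0.35 0.75
0.19 0.37 0.81
--
0.16 0.01 0.06
0.13 0.01 0.12
0.1 0.02 0.17
0.07 0.03 0.23
0.04 0.03 0.29
0.02 0.03 0.32
0.02 0.03 0.32
```

```bash
python3 -m handwheel '[{"offset":[0,0.12,-0.02],"twist":[0,0,0],"claw":0},{"offset":[0,0.25,-0.03],"twist":[0,0,0],"claw":0},{"offset":[0,0.37,-0.04],"twist":[0,0,0],"claw":0},{"offset":[0,0.5,-0.03],"twist":[0,0,0],"claw":0},{"offset":[0,0.62,-0.02],"twist":[0,0,0],"claw":0},{"offset":[0,0.74,0],"twist":[0,0,0],"claw":0},{"offset":[0,0.87,0.03],"twist":[0,0,0],"claw":0},{"offset":[0,0.98,0.06],"twist":[0,0,0],"claw":0},{"offset":[0,0.98,0.06],"twist":[0,0,0],"claw":0}]'
python3 -c "
from h import *
s=arm.sense();p=np.array(s['ee_pos']);d=p-[.5678,.2406,.06-.0158];x=d@[.972,-.236,0];print('radius',np.hypot(x,d[2]),'phi',np.arctan2(d[2],-x),s['moment'],np.round(s['q'],2))"
```

```text
time_s: 24.55
ee_pos: [0.5045, 0.2545, 0.226]
ee_rot: [[-0.236, -0.972, -0.004], [-0.972, 0.236, -0.0], [0.001, 0.004, -1.0]]
contact_force: [-5.3, -2.1, 8.1]
grip_width: 0.0075
grasp_force: 61.6
radius 0.19302114580754798 phi 1.2285426328367133 [-0.65936452  1.10518643  0.07055764] [ 0.34  0.36 -0.16  1.06  0.   -1.  ]
```

```bash
python3 -m handwheel '[{"offset":[0,0.12,0.05],"twist":[0,0,0],"claw":0},{"offset":[0,0.24,0.1],"twist":[0,0,0],"claw":0},{"offset":[0,0.35,0.16],"twist":[0,0,0],"claw":0},{"offset":[0,0.45,0.22],"twist":[0,0,0],"claw":0},{"offset":[0,0.55,0.3],"twist":[0,0,0],"claw":0},{"offset":[0,0.65,0.38],"twist":[0,0,0],"claw":0},{"offset":[0,0.74,0.46],"twist":[0,0,0],"claw":0},{"offset":[0,0.83,0.55],"twist":[0,0,0],"claw":0},{"offset":[0,0.91,0.65],"twist":[0,0,0],"claw":0},{"offset":[0,0.91,0.65],"twist":[0,0,0],"claw":0}]'
python3 -c "
from h import *
s=arm.sense();p=np.array(s['ee_pos']);d=p-[.5678,.2406,.06-.0158];x=d@[.972,-.236,0];print('radius',np.hypot(x,d[2]),'phi',np.arctan2(d[2],-x),s['moment'],np.round(s['q'],2))"
```

```text
time_s: 25.55
ee_pos: [0.4161, 0.2749, 0.1585]
ee_rot: [[-0.236, -0.972, -0.006], [-0.972, 0.236, -0.003], [0.004, 0.005, -1.0]]
contact_force: [-1.1, -4.8, -4.7]
grip_width: 0.0077
grasp_force: 61.8
radius 0.1930108389842148 phi 0.6335447655417583 [-0.84901791  0.29179865  0.15538174] [ 0.44  0.3  -0.43  0.85 -0.   -0.9 ]
```

```bash
python3 -m handwheel '[{"offset":[0,0.07,0.1],"twist":[0,0,0],"claw":0},{"offset":[0,0.14,0.2],"twist":[0,0,0],"claw":0},{"offset":[0,0.2,0.31],"twist":[0,0,0],"claw":0},{"offset":[0,0.25,0.43],"twist":[0,0,0],"claw":0},{"offset":[0,0.29,0.54],"twist":[0,0,0],"claw":0},{"offset":[0,0.33,0.66],"twist":[0,0,0],"claw":0},{"offset":[0,0.34,0.7],"twist":[0,0,0],"claw":0},{"offset":[0,0.35,0.75],"twist":[0,0,0],"claw":0},{"offset":[0,0.37,0.81],"twist":[0,0,0],"claw":0},{"offset":[0,0.37,0.81],"twist":[0,0,0],"claw":0}]'
python3 -c "
from h import *
s=arm.sense();p=np.array(s['ee_pos']);d=p-[.5678,.2406,.06-.0158];x=d@[.972,-.236,0];print('radius',np.hypot(x,d[2]),'phi',np.arctan2(d[2],-x),s['moment'],np.round(s['q'],2))"
```

```text
time_s: 26.55
ee_pos: [0.3823, 0.2833, 0.0791]
ee_rot: [[-0.237, -0.971, -0.003], [-0.971, 0.237, -0.003], [0.004, 0.002, -1.0]]
contact_force: [-0.4, -6.0, -4.5]
grip_width: 0.0074
grasp_force: 60.4
radius 0.19358413277793843 phi 0.18122153800791643 [-1.2940851   0.088323    0.11642325] [ 0.48  0.36 -0.58  0.63 -0.   -0.85]
```

```bash
python3 -m handwheel '[{"offset":[0,0.01,0.06],"twist":[0,0,0],"claw":0},{"offset":[0,0.01,0.12],"twist":[0,0,0],"claw":0},{"offset":[0,0.02,0.17],"twist":[0,0,0],"claw":0},{"offset":[0,0.03,0.23],"twist":[0,0,0],"claw":0},{"offset":[0,0.03,0.27],"twist":[0,0,0],"claw":0},{"offset":[0,0.03,0.3],"twist":[0,0,0],"claw":0},{"offset":[0,0.03,0.3],"twist":[0,0,0],"claw":0}]'
python3 -m handwheel '[{"offset":[0,0,0.02],"twist":[0,0,0],"claw":0},{"offset":[0,0,0.02],"twist":[0,0,0],"claw":0},{"offset":[0,0,0.02],"twist":[0,0,0],"claw":0}]'|sed -n 2,4p
python3 -c "
from h import *
s=arm.sense();p=np.array(s['ee_pos']);d=p-[.5678,.2406,.06-.0158];x=d@[.972,-.236,0];print('radius',np.hypot(x,d[2]),'phi',np.arctan2(d[2],-x),s['moment'],np.round(s['q'],2))"
```

```text
time_s: 27.25
ee_pos: [0.3794, 0.284, 0.0494]
ee_rot: [[-0.237, -0.971, -0.003], [-0.971, 0.237, -0.003], [0.004, 0.002, -1.0]]
contact_force: [-1.2, -7.1, -3.4]
grip_width: 0.0077
grasp_force: 59.7
ee_pos: [0.3795, 0.2841, 0.0491]
ee_rot: [[-0.237, -0.971, -0.002], [-0.971, 0.237, -0.003], [0.003, 0.002, -1.0]]
contact_force: [-6.8, -8.7, 15.7]
radius 0.19340142436751634 phi 0.025307822009592217 [-1.82555996  1.0953387   0.0781329 ] [ 0.49  0.41 -0.62  0.55 -0.   -0.84]
```

```bash
python3 -m handwheel '[{"offset":[0,0,-0.01],"twist":[0,0,0],"claw":0.32},{"offset":[0,0,-0.01],"twist":[0,0,0],"claw":0.32},{"offset":[0,0,-0.01],"twist":[0,0,0],"claw":0.32},{"offset":[0,0,-0.01],"twist":[0,0,0],"claw":0.32}]'
python3 -m handwheel '[{"offset":[0,0,-0.1],"twist":[0,0,0],"claw":0.32},{"offset":[0,0,-0.25],"twist":[0,0,0],"claw":0.32},{"offset":[0,0,-0.6],"twist":[0,0,0],"claw":0.32},{"offset":[0,0,-1],"twist":[0,0,0],"claw":0.32},{"offset":[0,0,-1],"twist":[0,0,0],"claw":0.32}]'
python3 -m handwheel '[{"offset":[1,0,-0.5],"twist":[0,0,0],"claw":0.32},{"offset":[1,0,-0.5],"twist":[0,0,0],"claw":0.32},{"offset":[1,0,-0.5],"twist":[0,0,0],"claw":0.32}]' | head -4
python3 -m handwheel '[{"offset":[1,0,0],"twist":[0,0,0],"claw":0.32},{"offset":[1,0,0],"twist":[0,0,0],"claw":0.32},{"offset":[1,0,0],"twist":[0,0,0],"claw":0.32}]' | head -4
python3 - <<'E'
from h import *
snap('scene','s3');a=cv2.imread('pics/s3.png');u,v=map(int,w2p('s3',[.49,.26,.06]))
b=a[max(v-60,0):v+60,u-80:u+80];cv2.imwrite('pics/s3b.png',cv2.resize(b,(800,600),interpolation=cv2.INTER_CUBIC))
E
```

```text
time_s: 27.95
ee_pos: [0.3812, 0.286, 0.0492]
ee_rot: [[-0.237, -0.972, 0.0], [-0.972, 0.237, 0.001], [-0.001, -0.0, -1.0]]
contact_force: [-1.0, -0.9, 0.8]
grip_width: 0.0276
grasp_force: 0.0
time_s: 28.45
ee_pos: [0.3841, 0.2874, 0.1544]
ee_rot: [[-0.237, -0.972, 0.008], [-0.972, 0.237, 0.005], [-0.006, -0.007, -1.0]]
contact_force: [0.2, 0.0, -0.1]
grip_width: 0.0267
grasp_force: 0.0
time_s: 28.75
ee_pos: [0.3563, 0.1861, 0.2006]
ee_rot: [[-0.239, -0.971, 0.001], [-0.971, 0.239, -0.0], [0.0, -0.001, -1.0]]
contact_force: [0.4, 0.1, -0.2]
time_s: 29.05
ee_pos: [0.3321, 0.0872, 0.1988]
ee_rot: [[-0.245, -0.969, -0.001], [-0.969, 0.245, -0.001], [0.002, 0.001, -1.0]]
contact_force: [0.1, -0.0, -0.5]
```

View pics/s3b.png

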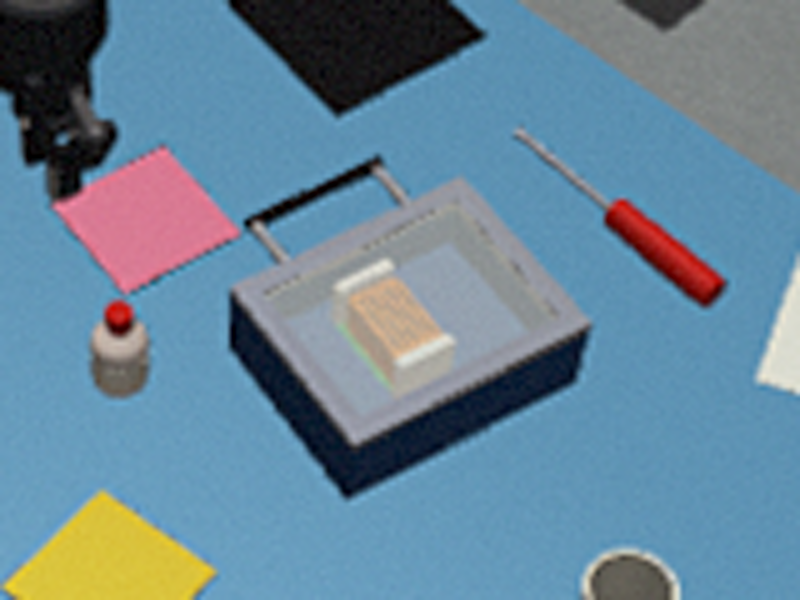

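The hood is fully shut, with the module seated between the white blocks at (393,320). The robot is clear of everything.

```bash
python3 -c "
from rig import arm
print(arm.job_done())"
```

```text
the job is handed in; nothing more can be done
None
```

Job handed in at about 29 s: the orange module's screw was left-handed (it loosened clockwise), and the module is seated between the white blocks with the hood lowered gently shut; the judge gave no verdict back.

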